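# Fetch the bisque pot from behind the glaze jars

### The job

The small terracotta pot at the back of the wooden tray is hemmed in by three white glaze containers, each standing on a black rubber mat. First clear all three containers onto the plywood ware board, standing upright and without moving the pot; then take the pot out and stand it upright in the middle of the banding wheel's round top, while the containers wait on the board. Finally put every container back, upright, in the middle of the same mat it came from, and leave the pot on the wheel; never knock a container or the pot over.

Things in the scene. Friction and masses are not known exactly. Their poses are not given: they have to be found in the camera images.
- bottle_mid (a point): The tall slim round bottle, white plastic, 105 mm tall: straight body 52 mm in diameter up to 78 mm, then a shoulder and a nozzle 24 mm in diameter. At the start it stands on one of the three mats (which one varies). The point is at its centre line, 52.5 mm above its underside; z is up.
- squat_jar_mid (a point): The squat round jar with a wide round lid, white plastic, 70 mm tall, 62 mm in diameter up to 52 mm, the lid above that 64 mm. At the start it stands on one of the three mats. The point is at its centre, 35 mm above its underside; z is up.
- square_jar_mid (a point): The square jar, white plastic: body 48 x 48 mm with upright sides up to 70 mm, then a round cap 38 mm in diameter, 85 mm tall in all. At the start it stands on one of the three mats. Its x and y axes are square to its sides. The point is at its centre line, 42.5 mm above its underside; z is up.
- pot_mid (a point): The small open terracotta pot, round, 58 mm in diameter and 48 mm tall, wall 4 mm, its sides upright above a slightly narrower foot. It stands on the tray floor, behind one container and between the two others. The point is at its centre, 24 mm above its underside; z is up.
- coaster0: The black rubber mat nearest the robot, in front of the pot; a fixed disc 74 mm in diameter, 4 mm thick, lying on the tray. Origin at the centre of its underside; its top is 4 mm above that.
- coaster1: The black rubber mat on the left (+y) side of the pot; as coaster0 (same size).
- coaster2: The black rubber mat on the right (-y) side of the pot; as coaster0 (same size).
- tray: The fixed shallow wooden tray that holds the mats, the containers, the pot and two small flat things (a tile and a rib tool, not needed) in its front corners. 226 x 276 mm outside; floor 10 mm above the table, rim 20 mm high and 8 mm thick. Origin at the centre of its underside; x towards its back (away from the robot), y to its left.
- ware_board: The side area: a fixed bare plywood board lying on the table to the left or the right of the tray (this varies), 290 mm long (its x axis) x 125 mm wide (its y axis) x 18 mm thick. Room for the three containers in a row. Origin at the centre of its underside.
- wheel: The banding wheel, a fixed dark steel turntable on the other side of the tray (it does not turn): flat round top 180 mm in diameter with fine concentric rings, 60 mm above the table. Origin on its axis, at its underside on the table.

How it is judged (in metres and radians):
On the way, in this order (a step that is already met when the one before it is completed fails the run):
1. all three containers stand upright and released on the ware board, and the pot has not been moved by more than 10 mm (x of bottle_mid in the frame of ware_board between -0.145 and 0.145 m and y of bottle_mid in the frame of ware_board between -0.062 and 0.062 m and z of bottle_mid in the frame of ware_board between 0.0645 and 0.0765 m and angle between each of bottle_mid, squat_jar_mid, square_jar_mid's own z axis and vertical below 0.1 rad and linear speed of each of bottle, squat_jar, square_jar below 0.02 m/s and contact force between each of bottle, squat_jar, square_jar and the fingers below 0.3 N and x of squat_jar_mid in the frame of ware_board between -0.145 and 0.145 m and y of squat_jar_mid in the frame of ware_board between -0.062 and 0.062 m and z of squat_jar_mid in the frame of ware_board between 0.047 and 0.059 m and x of square_jar_mid in the frame of ware_board between -0.145 and 0.145 m and y of square_jar_mid in the frame of ware_board between -0.062 and 0.062 m and z of square_jar_mid in the frame of ware_board between 0.0545 and 0.0665 m and distance of pot_mid from where it was at the start of the episode below 0.01 m), for 0.2 s.
2. the pot stands upright and released in the middle of the wheel's top (within 15 mm), the three containers still on the ware board (horizontal distance between pot_mid and wheel below 0.015 m and z of pot_mid in the frame of wheel between 0.078 and 0.091 m and angle between each of pot_mid, bottle_mid, squat_jar_mid, square_jar_mid's own z axis and vertical below 0.1 rad and linear speed of each of pot, bottle, squat_jar, square_jar below 0.02 m/s and contact force between each of pot, bottle, squat_jar, square_jar and the fingers below 0.3 N and x of bottle_mid in the frame of ware_board between -0.145 and 0.145 m and y of bottle_mid in the frame of ware_board between -0.062 and 0.062 m and z of bottle_mid in the frame of ware_board between 0.0645 and 0.0765 m and x of squat_jar_mid in the frame of ware_board between -0.145 and 0.145 m and y of squat_jar_mid in the frame of ware_board between -0.062 and 0.062 m and z of squat_jar_mid in the frame of ware_board between 0.047 and 0.059 m and x of square_jar_mid in the frame of ware_board between -0.145 and 0.145 m and y of square_jar_mid in the frame of ware_board between -0.062 and 0.062 m and z of square_jar_mid in the frame of ware_board between 0.0545 and 0.0665 m), for 0.2 s.
At the end, for the whole second after the job is handed in: The pot stands upright on the wheel's top, its centre within 15 mm of the wheel's axis; the bottle, the squat jar and the square jar each stand upright on the mat they came from, within 15 mm of where they stood at the start; all are released and at rest (horizontal distance between pot_mid and wheel below 0.015 m and z of pot_mid in the frame of wheel between 0.078 and 0.091 m and angle between each of pot_mid, bottle_mid, squat_jar_mid, square_jar_mid's own z axis and vertical below 0.1 rad and linear speed of each of pot, bottle, squat_jar, square_jar below 0.02 m/s and contact force between each of pot, bottle, squat_jar, square_jar and the fingers below 0.3 N and distance of each of bottle_mid, squat_jar_mid, square_jar_mid from where it was at the start of the episode below 0.015 m); the robot touches nothing.
It fails at once if a container or the pot is knocked over (leans more than about 35 degrees) (angle between any of bottle_mid, squat_jar_mid, square_jar_mid, pot_mid's own z axis and vertical above 0.6 rad).
It also fails if it takes over 138 s, if anything falls off the work surface, if the arm or the gripper's body presses on something with over 40 N, if the wrist force passes 120 N, or if a joint passes its speed limit or range.

### The arm

A 6-joint arm with a two-finger parallel gripper is mounted at the origin on the work surface. World frame = base frame: x ahead of the robot, y to its left, z up, the work surface at z = 0. Lengths are in mm, angles in degrees, forces in N, time in s.
With the tool pointing down it reaches from about 350 to 850 mm from the base axis. Payload 8.1 kg.
Tool frame: the origin (TCP) lies midway between the tips of the shut fingers; the grasp point (between the pads) lies 19 mm behind it; z points along the fingers, y is the direction in which the jaws open and shut (so a half turn about z gives the same grasp; the last joint's range is limited). The gripper opens to 85 mm and grips with 20 to 120 N. Pads are 22 mm wide; open, the fingers measure 114 mm over their backs; the gripper's body (76 mm by 85 mm) begins 54 mm behind the grasp point. The pads swing forward as they close: fully open they stand 13 mm farther back than shut.
Start: joints at [58.877, 7.471, 85.268, -0, 87.261, -4.893], TCP at [265.166, 538.231, 231.292] pointing down, gripper open.
Joint ranges: [-169.43, 169.43], [-51.17, 129.36], [1.28, 143.12], [-76.62, 256.62], [0, 156.53], [-152.29, 152.29]. Speed limits (degrees/s): [136.94, 136.94, 159.86, 180, 180, 180].

### API

Orientations are given as [roll, pitch, yaw] about the fixed x, y, z axes, in that order (R = Rz(yaw) Ry(pitch) Rx(roll)).
In Python, from bench import telemetry, snapshot, camera_params, job gives the robot as it stands. The module is installed in compiled form; this text tells all that it offers.
- The arm moves only by the shell command python3 -m jog 'ROWS' [FORCE]. ROWS is JSON, a list that holds one entry, the list of rows, each a list of 7 numbers: the shift along the tool's x, y, z in units of 50 mm (1.0 is 50 mm), then the turn, a rotation vector about the tool's x, y, z in units of 2 pi rad (1.0 is 2 pi rad), then the opening, from 0 (shut) to 1 (fully open). In form: [[[dx, dy, dz, rx, ry, rz, claw], ...]]. A call has 1 to 12 rows; each row shifts and turns the commanded pose from where the row before left it, along the tool's axes as they then stand; what a row does not reach is not made up. A row lasts 1/8 s, in which the tool goes at most 62.5 mm and 10.7 degrees, less where a joint would pass 70% of its speed; a pose out of reach is approached as far as the arm can. A call with a number of a shift or a turn outside -1 to 1 is refused whole. A call with a gripper value outside its range is refused whole. The fingers move at their own pace and stop on an object; FORCE is the grip in N (left out, the last holds). Time passes only in rows, so rows that do not move let the fingers close. It gives the time, the measured TCP pose, the force and the opening at its end, in the units of the state.
- telemetry.sense(): the state, without advancing time (a new reading comes with each control period).
- snapshot(name): name is "scene" or "side" or "wrist"; returns (picture, depth): 400x640x3 uint8, red, green, blue; 400x640 float32, mm along the optical axis (not along the pixel's ray), 0 where there is no reading.
- camera_params(name): a dict with "K" (3x3 intrinsics, pixels), "D" ([k1, k2, p1, p2, k3] as OpenCV has them; the pictures are not rectified), "extrinsics" (4x4, takes a point from camera to world coordinates). Camera axes: x right, y down, z forward; pixel columns grow to the right and rows downward; lengths in mm; the calibration is good to about 2 mm. A picture is of the moment at which its call begins: read the wrist's pose just before it. camera_params takes no time and is no camera call; for the wrist camera it gives the pose at the moment of the call.
- job.hand_in(): hands the job in, once; it reports no verdict.
The state is a dict: "time": time; "joint_pos": joint angles; "qd": joint speeds; "joint_efforts": joint torques, N m; "tool_pos": TCP position; "tcp_rot": TCP orientation; "ft_force": force on the tool from outside, world axes, zero at the start; "wrist_torque": the same for the moment, N m; "finger_gap": finger opening in mm.
Only numpy, scipy, OpenCV 4.12 (cv2) and the standard library are available. Lean on these libraries where they do the work, as an engineer would, in place of code of your own. Each camera call takes 0.05 s, during which the arm holds its last target. There are 200 camera calls.

## Working session

There is one attempt and no reset: what is moved stays moved. The work goes in short steps, Python scripts to look and compute and a shell command to move; the robot and the scene stay as the last step left them, time stands still between calls to the robot, and variables do not carry over. Pictures are saved under pics/ and viewed, about 12 in all and at most 16, crops included, and the job is handed in when it is done.

```bash
mkdir -p pics; cat > h.py <<'E'
import numpy as np, cv2
from bench import telemetry, snapshot, camera_params, job
def snap(n):
    p=camera_params(n); im,d=snapshot(n); return im,d,{k:np.array(v,float) for k,v in p.items()}
def world(p,d):
    h,w=d.shape; u,v=np.meshgrid(np.arange(w),np.arange(h))
    pts=np.stack([u,v],-1).reshape(-1,1,2).astype(np.float64)
    n=cv2.undistortPoints(pts,p["K"],p["D"]).reshape(h,w,2)
    c=np.dstack([n*d[...,None],d]); E=p["extrinsics"]
    W=c@E[:3,:3].T+E[:3,3]; W[d<=0]=np.nan; return W
def save(im,f,s=1): cv2.imwrite("pics/"+f,cv2.resize(im[...,::-1],None,fx=s,fy=s,interpolation=cv2.INTER_CUBIC))
E
python3 - <<'E'
from h import *
print(telemetry.sense())
for n in("scene","side"):
    im,d,p=snap(n); save(im,n+"0.png",1.25); np.savez(n+"0.npz",im=im,d=d,**p); print(p["extrinsics"].round(2).tolist(),(d>0).mean())
E
```

```text
{'time': 0.0, 'joint_pos': array([ 5.88772916e+01,  7.51541204e+00,  8.53289415e+01, -3.88674808e-04,
        8.72602060e+01, -4.89312362e+00]), 'qd': array([ 0.04922523,  0.01628233,  0.0495522 , -0.02283461,  0.09561661,
        0.00217896]), 'joint_efforts': array([ 3.17658414e-03, -5.69415128e+01, -5.00544369e+01,  1.69812017e-05,
        1.52349402e-02, -3.95565462e-05]), 'tool_pos': array([264.88496982, 537.76410689, 230.2444845 ]), 'tcp_rot': array([-1.79895788e+02, -8.53187014e-03,  1.53770426e+02]), 'ft_force': array([ 0.9013021 ,  0.53691574, -0.28471073]), 'wrist_torque': array([-0.001754  ,  0.00719441, -0.06144064]), 'finger_gap': 85.34811216512536}
[[0.76, 0.52, -0.39, 889.83], [0.65, -0.6, 0.47, -410.29], [0.01, -0.61, -0.79, 778.32], [0.0, 0.0, 0.0, 1.0]] 0.9960859375
[[-0.88, -0.34, 0.32, 319.74], [-0.47, 0.66, -0.59, 429.91], [-0.01, -0.67, -0.74, 600.67], [0.0, 0.0, 0.0, 1.0]] 0.9958515625
```

View pics/scene0.png

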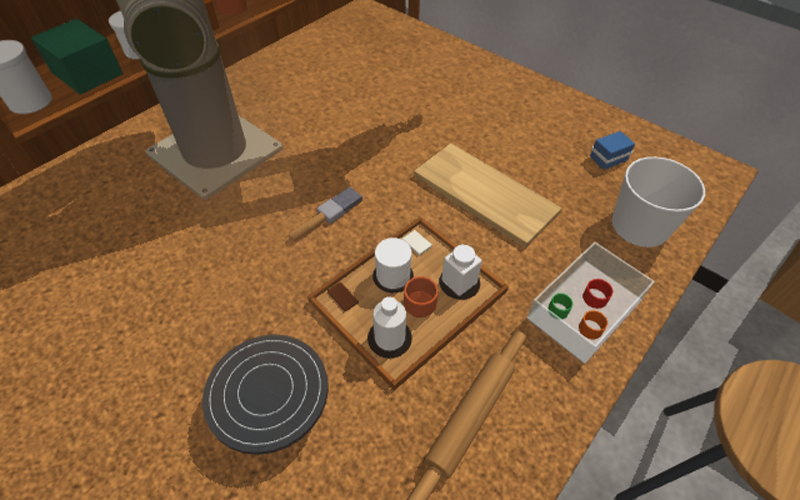

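View pics/side0.png

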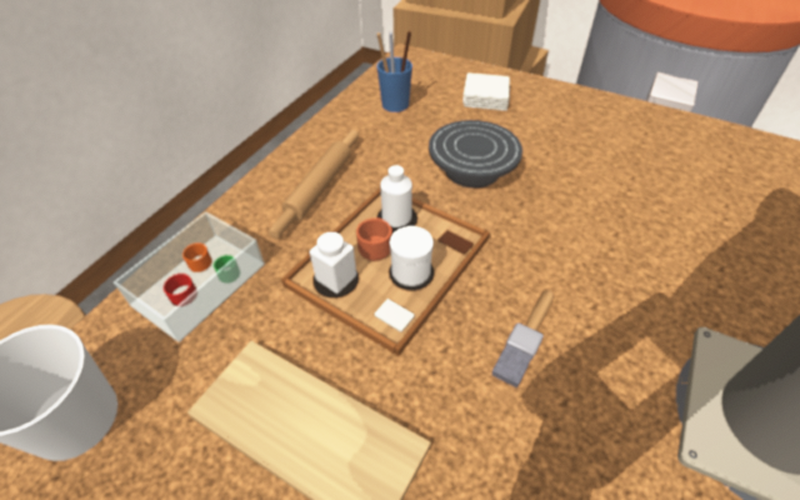

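```bash
python3 - <<'E'
from h import *
# top-down orthographic height+color map, 2 px/mm... 1px=1mm, from both cams
for n in("scene","side"):
    z=np.load(n+"0.npz"); W=world(z,z["d"]); im=z["im"]
    m=np.isfinite(W[...,2])
    print(n,"z hist",[(lo,int(((W[...,2]>lo)&(W[...,2]<=lo+4)&m).sum())) for lo in range(-8,120,4)])
    x0,y0,x1,y1=250,-450,850,500
    out=np.zeros(((x1-x0),(y1-y0),3),np.uint8)
    o=np.argsort(np.nan_to_num(W[...,2]).ravel()); P=W.reshape(-1,3)[o]; C=im.reshape(-1,3)[o]
    ok=np.isfinite(P).all(1)&(P[:,0]>x0)&(P[:,0]<x1-1)&(P[:,1]>y0)&(P[:,1]<y1-1); P=P[ok];C=C[ok]
    for dx in(0,1):
        for dy in (0,1): out[np.minimum((x1-P[:,0]).astype(int)+dx,x1-x0-1),np.minimum((y1-P[:,1]).astype(int)+dy,y1-y0-1)]=C
    cv2.imwrite(f"pics/top_{n}.png",cv2.resize(out[...,::-1],(800,505)))
E
```

```text
scene z hist [(-8, 338), (-4, 29464), (0, 103783), (4, 5822), (8, 4836), (12, 4566), (16, 4962), (20, 3311), (24, 967), (28, 1292), (32, 1464), (36, 1252), (40, 1734), (44, 1208), (48, 948), (52, 906), (56, 1985), (60, 6909), (64, 641), (68, 500), (72, 492), (76, 515), (80, 640), (84, 980), (88, 479), (92, 551), (96, 650), (100, 548), (104, 422), (108, 427), (112, 425), (116, 506)]
side z hist [(-8, 349), (-4, 77569), (0, 42621), (4, 1716), (8, 9102), (12, 6585), (16, 15564), (20, 2036), (24, 1589), (28, 1708), (32, 1879), (36, 1884), (40, 1699), (44, 1303), (48, 1384), (52, 1445), (56, 3397), (60, 1881), (64, 890), (68, 869), (72, 890), (76, 900), (80, 1361), (84, 1216), (88, 2069), (92, 837), (96, 948), (100, 571), (104, 546), (108, 503), (112, 511), (116, 827)]
```

The squat jar stands on the front mat (scene ~393,262), the square jar on the left mat (~462,272), the bottle on the right mat (~389,322) and the pot between them (~421,296). The board is to the left and the wheel to the right.

```bash
python3 - <<'E'
from h import *
from scipy import ndimage as ni
from scipy.optimize import least_squares
def circ(P,r):
    f=lambda c:np.hypot(P[:,0]-c[0],P[:,1]-c[1])-r
    s=least_squares(f,P[:,:2].mean(0),loss="soft_l1",f_scale=1); return s.x.round(1),round(float(np.median(abs(f(s.x)))),2),len(P)
for n in("scene","side"):
    z=np.load(n+"0.npz"); W=world(z,z["d"]); im=z["im"].astype(int)
    hsv=cv2.cvtColor(z["im"],cv2.COLOR_RGB2HSV).astype(int); X,Y,Z=np.moveaxis(W,-1,0)
    def px(u,v): return W[int(v/1.25),int(u/1.25)].round(0).tolist()
    P={"scene":dict(sq=(393,262),cap=(462,272),bot=(389,322),pot=(421,296),wh=(266,390),bd=(487,195)),
       "side":dict(sq=(411,262),cap=(333,272),bot=(397,200),pot=(374,240),wh=(475,147),bd=(310,425))}[n]
    def comp(mask,name):
        l,_=ni.label(mask); u,v=P[name]; k=l[int(v/1.25),int(u/1.25)]
        return l==k if k else None
    print("==",n)
    m=comp((Z>10)&(Z<25),"bd")
    if m is not None:
        for lo in (14,):
            print("board",cv2.minAreaRect(W[m&(Z>lo)][:,:2].astype(np.float32)),np.nanmedian(Z[m]))
    m=comp((Z>52)&(Z<68),"wh"); 
    if m is not None:
        m=ni.binary_opening(m); print("wheel",cv2.minEnclosingCircle(W[m][:,:2].astype(np.float32)),cv2.minAreaRect(W[m][:,:2].astype(np.float32)),np.median(Z[m]))
    white=(hsv[...,1]<60)&(hsv[...,2]>90)&(X>350)&(X<750)&(abs(Y)<250)
    for nm,bands in dict(sq=[(18,62,31)],cap=[(86,96,19)],bot=[(18,88,26)]).items():
        m=comp((Z>17)&white,nm)
        if m is None: print(nm,"none");continue
        p=W[m]; print(nm,"n",len(p),"ztop",np.nanpercentile(p[:,2],98).round(1),"min",p.min(0).round(),"max",p.max(0).round())
        top=np.nanpercentile(p[:,2],98)
        t=p[p[:,2]>top-4]; print("  topdisc",cv2.minEnclosingCircle(t[:,:2].astype(np.float32)),t.mean(0).round(1))
        for a,b,r in bands: print("  side",circ(p[(p[:,2]>a)&(p[:,2]<b)],r))
        if nm=="cap":
            q=p[(p[:,2]>25)&(p[:,2]<80)]; print("  rect",cv2.minAreaRect(q[:,:2].astype(np.float32)))
    m=comp((hsv[...,0]<12)&(hsv[...,1]>120)&(Z>25),"pot")
    if m is not None:
        p=W[m]; print("pot rim",circ(p[p[:,2]>54],27),p[:,2].max(), cv2.minEnclosingCircle(p[p[:,2]>50][:,:2].astype(np.float32)))
    blk=(hsv[...,2]<50)&(Z>8)&(Z<20)&(X>350)&(X<750)&(abs(Y)<200); l,k=ni.label(blk)
    for i in range(1,k+1):
        if (l==i).sum()>60: print("mat",W[l==i].mean(0).round(),circ(W[l==i],37)[0])
E
```

```text
== scene
board ((534.1636352539062, 285.8288879394531), (130.10696411132812, 291.3001708984375), 87.90179443359375) 19.281757488791243
wheel ((546.0953979492188, -303.3926086425781), 90.70330047607422) ((546.8592529296875, -303.47607421875), (178.65878295898438, 179.76239013671875), 61.924163818359375) 61.305504392507714
sq n 1198 ztop 87.0 min [490. -37.  17.] max [566. 100.  88.]
  topdisc ((533.1801147460938, -4.205766201019287), 31.904855728149414) [533.5  -5.   85.1]
  side (array([533.1,   0.6]), 4.03, 474)
cap n 893 ztop 101.6 min [606.  35.  17.] max [659.  83. 103.]
  topdisc ((631.5189819335938, 62.464210510253906), 19.369216918945312) [631.7  61.5 100. ]
  side (array([631.2,  63. ]), 0.98, 75)
  rect ((641.3037109375, 48.77794647216797), (63.045433044433594, 31.89766502380371), 35.14817428588867)
bot n 922 ztop 121.0 min [ 587. -129.   19.] max [637. -78. 123.]
  topdisc ((611.3916625976562, -103.34453582763672), 12.092418670654297) [ 611.4 -103.4  120. ]
  side (array([ 610.4, -102.2]), 0.37, 414)
mat [535. -30.  15.] [ 5.323e+02 -5.000e-01]
mat [644.  47.  15.] [627.6  
[... 366 characters left out ...]
q n 1342 ztop 85.3 min [502. -35.  17.] max [583.  29.  86.]
  topdisc ((533.8256225585938, -3.5899627208709717), 32.65612030029297) [532.7  -2.2  83.8]
  side (array([533.9,  -4.6]), 0.4, 454)
cap n 1248 ztop 99.8 min [605.  42.  17.] max [658.  91. 101.]
  topdisc ((633.01123046875, 63.5933837890625), 19.550697326660156) [631.5  64.4  98.6]
  side (array([632.8,  62.7]), 0.43, 78)
  rect ((622.6627807617188, 76.46798706054688), (63.971107482910156, 32.29743957519531), 36.121620178222656)
bot n 977 ztop 119.6 min [ 585. -155.   17.] max [674. -75. 121.]
  topdisc ((611.7452392578125, -102.42271423339844), 12.629800796508789) [ 611.5 -101.5  118.9]
  side (array([ 612.4, -103.3]), 0.55, 564)
```

View pics/top_side.png

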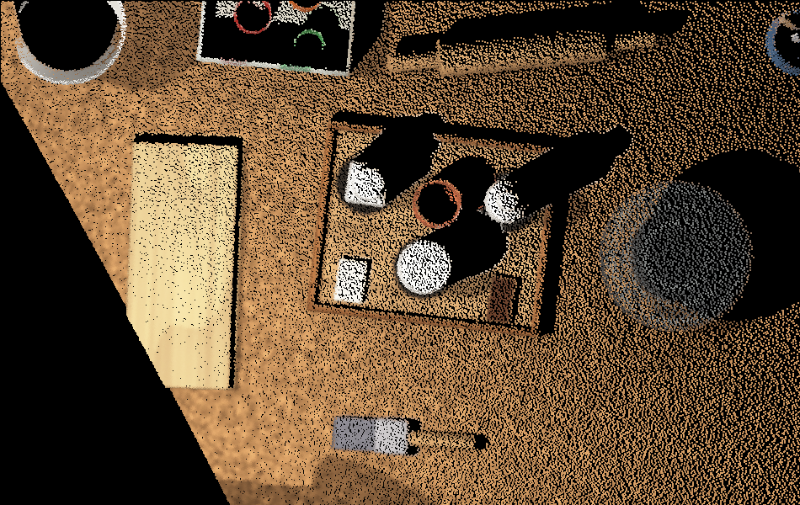

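Seen from above, the squat jar is at about (533.5, -4), the square jar at (632, 63) turned about -9°, the bottle at (611.5, -103) and the pot near (608, -19). The board centre is (534.5, 286) and the wheel (546, -303). I'll turn to yaw 180°, hover over the tray and check from there.

```bash
cat > d.py <<'E'
import sys; from h import *
from scipy.spatial.transform import Rotation as R
s=telemetry.sense(); r=R.from_euler("xyz",s["tcp_rot"],degrees=True)
print("t",round(s["time"],1),"p",s["tool_pos"].round(1),"rot",s["tcp_rot"].round(2),"F",s["ft_force"].round(1),"gap",round(s["finger_gap"],1))
for a in sys.argv[1:]:
    print(a,"->",(r.inv().apply(np.array(eval(a))-s["tool_pos"])/50).round(3))
E
python3 -m jog '[[[0,0,0,0,0,-0.0243,1],[0,0,0,0,0,-0.0243,1],[0,0,0,0,0,-0.0243,1]]]' 40 
python3 -m jog '[[[-0.3,-0.6,0,0,0,0,1],[-0.48,-0.96,0,0,0,0,1],[-0.48,-0.96,0,0,0,0,1],[-0.48,-0.96,0,0,0,0,1],[-0.48,-0.96,0,0,0,0,1],[-0.48,-0.96,0,0,0,0,1],[-0.48,-0.96,0,0,0,0,1],[-0.48,-0.96,0,0,0,0,1],[-0.48,-0.96,0,0,0,0,1],[-0.48,-0.96,0,0,0,0,1],[-0.48,-0.96,0,0,0,0,1],[-0.3,-0.6,0,0,0,0,1]]]'
python3 -m jog '[[[0,0,0,0,0,0,1],[0,0,0,0,0,0,1]]]'
python3 d.py "(533.5,-4,120)"
python3 - <<'E'
from h import *
im,d,p=snap("wrist"); save(im,"w1.png",1.25); np.savez("w1.npz",im=im,d=d,**p)
E
```

```text
time: 0.48
tool_pos: [265.0, 537.9, 230.7]
tcp_rot: [-179.9, -0.0, -179.7]
ft_force: [-0.6, -0.6, -0.8]
finger_gap: 85.2
time: 1.98
tool_pos: [535.7, -4.1, 230.8]
tcp_rot: [-180.0, -0.0, 179.9]
ft_force: [-0.1, 0.6, -0.6]
finger_gap: 85.3
time: 2.22
tool_pos: [534.9, -1.3, 230.8]
tcp_rot: [180.0, -0.1, 180.0]
ft_force: [-0.2, 0.5, 0.2]
finger_gap: 85.4
t 2.2 p [534.9  -1.3 230.8] rot [ 1.7997e+02 -6.0000e-02  1.8000e+02] F [-0.2  0.5  0.2] gap 85.4
(533.5,-4,120) -> [ 0.025 -0.056  2.216]
```

View pics/w1.png

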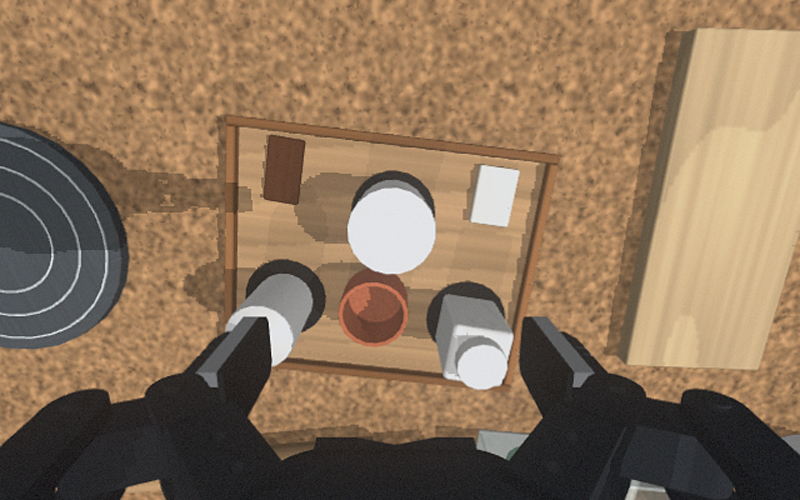

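The wrist view shows the squat jar's lid (392,230), the pot (375,310), the square jar (480,355), the bottle (265,320) and all three mats. I'll refine the positions from this depth image.

```bash
python3 - <<'E'
from h import *
from scipy import ndimage as ni
z=np.load("w1.npz"); W=world(z,z["d"]); X,Y,Z=np.moveaxis(W,-1,0); hsv=cv2.cvtColor(z["im"],cv2.COLOR_RGB2HSV).astype(int)
def at(u,v,m):
    l,_=ni.label(m); return l==l[int(v/1.25),int(u/1.25)]
white=(hsv[...,1]<60)&(hsv[...,2]>120)
for nm,u,v,m in [("squat",392,230,white&(Z>78)&(Z<90)),("cap",481,362,white&(Z>94)&(Z<105)),("sqtop",455,320,white&(Z>20)&(Z<80)),("pot",344,310,(hsv[...,0]<14)&(Z>53)&(Z<64)),("board",720,200,(Z>12)&(Z<24))]:
    k=at(u,v,m); q=W[k]; print(nm,k.sum(),np.median(q[:,2]).round(1),cv2.minEnclosingCircle(q[:,:2].astype(np.float32)),cv2.minAreaRect(q[:,:2].astype(np.float32)))
blk=(hsv[...,2]<60)&(Z>8)&(Z<20); l,n=ni.label(blk)
for i in range(1,n+1):
    if (l==i).sum()>150:
        q=W[l==i]; print("mat",q.mean(0).round(),q.min(0).round(),q.max(0).round())
# square jar faces: pool side points from scene, side, wrist
P=[]
for f in("scene0","side0","w1"):
    z=np.load(f+".npz"); W=world(z,z["d"]); h=cv2.cvtColor(z["im"],cv2.COLOR_RGB2HSV); m=(h[...,1]<60)&(h[...,2]>90)&(W[...,2]>25)&(W[...,2]<78)&(np.hypot(W[...,0]-632,W[...,1]-63)<40); P.append(W[m][:,:2])
    print(f,m.sum(),cv2.minAreaRect(W[m][:,:2].astype(np.float32)))
P=np.vstack(P)
from scipy.optimize import minimize
def c(t):
    a=np.radians(t[2]);q=P-t[:2];r=np.stack([q@[np.cos(a),np.sin(a)],q@[-np.sin(a),np.cos(a)]]);return np.minimum(abs(abs(r).max(0)-24),3).mean()
b=min((minimize(c,[632,63,a],method="Nelder-Mead") for a in(-30,-15,0,15,30,45)),key=lambda r:r.fun);print(b.x,b.fun)
E
```

```text
Still running in the background as job /tmp/bash_jobs.1000/faf676e116a0 (pid 607). You'll get a notice when it ends.
```

```bash
J=/tmp/bash_jobs.1000/faf676e116a0; cat $J/stdout; kill -- -$(cat $J/pid); timeout 60 python3 - <<'E'
from h import *
from scipy import ndimage as ni
from scipy.optimize import minimize
z=np.load("w1.npz"); W=world(z,z["d"]); X,Y,Z=np.moveaxis(W,-1,0); hsv=cv2.cvtColor(z["im"],cv2.COLOR_RGB2HSV).astype(int)
white=(hsv[...,1]<60)&(hsv[...,2]>120)
near=lambda x,y,r:np.hypot(X-x,Y-y)<r
for nm,m in [("squat",white&(Z>78)&(Z<90)&near(533,-4,45)),("cap",white&(Z>94)&(Z<105)&near(632,63,30)),("pot",(hsv[...,0]<14)&(Z>53)&(Z<64)&near(608,-19,40))]:
    q=W[m]; print(nm,len(q),np.median(q[:,2]).round(1),((q.min(0)+q.max(0))/2).round(1),(q.max(0)-q.min(0)).round(1))
P=[]
for f in("scene0","side0","w1"):
    z=np.load(f+".npz"); W=world(z,z["d"]); h=cv2.cvtColor(z["im"],cv2.COLOR_RGB2HSV); m=(h[...,1]<60)&(h[...,2]>90)&(W[...,2]>25)&(W[...,2]<78)&(np.hypot(W[...,0]-632,W[...,1]-63)<40); P.append(W[m][:,:2])
P=np.vstack(P)
def c(t):
    a=np.radians(t[2]);q=P-t[:2];r=np.stack([q@[np.cos(a),np.sin(a)],q@[-np.sin(a),np.cos(a)]]);return np.minimum(abs(abs(r).max(0)-24),3).mean()
b=min((minimize(c,[632,63,a],method="Nelder-Mead",options=dict(maxiter=200)) for a in(-30,-15,0,15,30,45)),key=lambda r:r.fun);print(b.x,b.fun)
E
```

```text
squat 3859 83.1 [531.8  -4.3  81.8] [62.7 62.   7.5]
cap 1206 98.0 [630.5  62.8  97.1] [37.3 37.   6.1]
pot 703 56.8 [607.1 -20.1  56.1] [56.7 56.4  6.2]
[631.33589149  62.79935818  -9.31500005] 0.5217214688910458
```

```bash
python3 -m jog '[[[0.03,-0.05,0.4,0,0,0,1],[0,0,0.7,0,0,0,1],[0,0,0.8,0,0,0,1],[0,0,0.7,0,0,0,1],[0,0,0.5,0,0,0,1],[0,0,0.3,0,0,0,1],[0,0,0.17,0,0,0,1],[0,0,0,0,0,0,1]]]' 40
python3 d.py "(533,-4,52)"
python3 -m jog '[[[0,0,0,0,0,0,0],[0,0,0,0,0,0,0],[0,0,0,0,0,0,0],[0,0,0,0,0,0,0],[0,0,0,0,0,0,0]]]' 40
python3 d.py
```

```text
time: 3.28
tool_pos: [533.6, -4.0, 52.6]
tcp_rot: [180.0, -0.0, -180.0]
ft_force: [-0.5, 0.2, -0.2]
finger_gap: 85.5
t 3.3 p [533.6  -4.   52.6] rot [ 1.8000e+02 -2.0000e-02 -1.7997e+02] F [-0.5  0.2 -0.2] gap 85.5
(533,-4,52) -> [0.013 0.    0.012]
time: 3.9
tool_pos: [534.9, -4.2, 54.2]
tcp_rot: [-180.0, 0.1, -180.0]
ft_force: [-1.1, 1.3, 5.7]
finger_gap: 62.8
t 3.9 p [534.9  -4.2  54.2] rot [-1.7999e+02  1.4000e-01 -1.7999e+02] F [-1.1  1.3  5.7] gap 62.8
```

```bash
python3 -m jog '[[[0,0,-0.2,0,0,0,0],[0,0,-0.5,0,0,0,0],[0,0,-0.6,0,0,0,0],[0,0.2,-0.3,0,0,0,0],[0,0.5,0,0,0,0,0],[0,0.8,0,0,0,0,0],[0,0.9,0,0,0,0,0],[0,0.9,0,0,0,0,0],[0,0.9,0,0,0,0,0],[0,0.8,0,0,0,0,0],[0,0.5,0,0,0,0,0],[0,0.3,0,0,0,0,0]]]'
python3 -m jog '[[[0,0,0.4,0,0,0,0],[0,0,0.5,0,0,0,0],[0,0,0.3,0,0,0,0],[0,0,0.15,0,0,0,0],[0,0,0.1,0,0,0,0],[0,0,0.05,0,0,0,0],[0,0,0,0,0,0,0]]]'
python3 d.py
```

```text
time: 5.4
tool_pos: [532.8, 287.4, 132.2]
tcp_rot: [-180.0, -0.1, -179.9]
ft_force: [0.9, -0.9, -3.1]
finger_gap: 62.7
time: 6.28
tool_pos: [534.2, 286.0, 58.5]
tcp_rot: [180.0, 0.1, -180.0]
ft_force: [0.2, -0.5, -3.0]
finger_gap: 62.9
t 6.3 p [534.2 286.   58.5] rot [ 1.7997e+02  6.0000e-02 -1.7998e+02] F [ 0.2 -0.5 -3. ] gap 62.9
```

```bash
python3 -m jog '[[[0,0,0.015,0,0,0,0],[0,0,0,0,0,0,0]]]'; python3 -m jog '[[[0,0,0.015,0,0,0,0],[0,0,0,0,0,0,0]]]'; python3 -m jog '[[[0,0,0.02,0,0,0,0],[0,0,0,0,0,0,0]]]'
```

```text
time: 6.52
tool_pos: [534.3, 286.1, 58.3]
tcp_rot: [180.0, 0.1, -180.0]
ft_force: [-2.7, -1.0, 5.2]
finger_gap: 63.1
time: 6.78
tool_pos: [534.4, 286.1, 58.3]
tcp_rot: [180.0, 0.1, -180.0]
ft_force: [-5.3, -2.6, 11.1]
finger_gap: 62.5
time: 7.02
tool_pos: [534.6, 286.1, 58.3]
tcp_rot: [180.0, 0.1, -180.0]
ft_force: [-9.4, -4.1, 18.8]
finger_gap: 62.6
```

```bash
python3 -m jog '[[[0,0,-0.04,0,0,0,0],[0,0,0,0,0,0,0.85],[0,0,0,0,0,0,0.95],[0,0,0,0,0,0,1],[0,0,0,0,0,0,1],[0,0,-0.3,0,0,0,1],[0,0,-0.6,0,0,0,1],[0,0,-0.7,0,0,0,1],[0,0,-0.5,0,0,0,1]]]'
python3 -m jog '[[[0,0,0,0,0,0.0276,1],[0,0,0,0,0,0.0276,1],[0,0,0,0,0,0.0276,1],[0,0,0,0,0,0.0276,1],[0,0,0,0,0,0.0276,1],[0,0,0,0,0,0.0276,1],[0,0,0,0,0,0.0276,1],[0,0,0,0,0,0.0276,1],[0,0,0,0,0,0.0276,1],[0,0,0,0,0,0.0276,1],[0,0,0,0,0,0,1]]]'
python3 d.py "(631.5,63,158)"
```

```text
time: 8.15
tool_pos: [534.6, 286.2, 165.6]
tcp_rot: [179.9, 0.2, -180.0]
ft_force: [0.7, -0.2, -0.4]
finger_gap: 85.8
time: 9.52
tool_pos: [534.0, 285.9, 163.4]
tcp_rot: [179.9, -0.0, 80.7]
ft_force: [0.9, 0.5, -0.2]
finger_gap: 85.3
t 9.5 p [534.  285.9 163.4] rot [ 1.7995e+02 -3.0000e-02  8.0710e+01] F [ 0.9  0.5 -0.2] gap 85.3
(631.5,63,158) -> [-4.085  2.644  0.108]
```

```bash
python3 -m jog '[[[-0.25,0.16,0,0,0,0,1],[-0.6,0.39,0,0,0,0,1],[-0.8,0.52,0,0,0,0,1],[-0.8,0.52,0,0,0,0,1],[-0.8,0.52,0,0,0,0,1],[-0.5,0.32,0,0,0,0,1],[-0.335,0.214,0,0,0,0,1],[0,0,0,0,0,0,1],[0,0,0,0,0,0,1]]]'; python3 d.py "(631.5,63,42)"
python3 - <<'E'
from h import *
im,d,p=snap("wrist"); save(im,"w2.png",1)
E
```

```text
time: 10.65
tool_pos: [630.7, 63.6, 162.2]
tcp_rot: [-180.0, -0.0, 80.7]
ft_force: [0.3, 0.2, 0.9]
finger_gap: 85.3
t 10.7 p [630.7  63.6 162.2] rot [-1.7998e+02 -2.0000e-02  8.0720e+01] F [0.3 0.2 0.9] gap 85.3
(631.5,63,42) -> [-0.009  0.019  2.405]
```

View pics/w2.png

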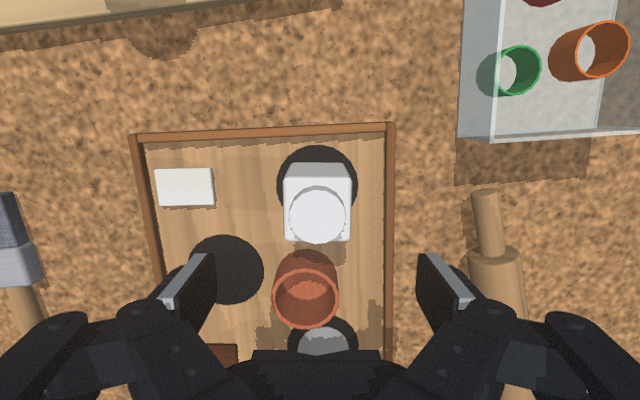

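The jar's sides are square to the jaws (jar at 317,200), so I'll descend and grip.

```bash
python3 -m jog '[[[0,0.02,0.3,0,0,0,1],[0,0,0.6,0,0,0,1],[0,0,0.6,0,0,0,1],[0,0,0.45,0,0,0,1],[0,0,0.3,0,0,0,1],[0,0,0.15,0,0,0,1],[0,0,0,0,0,0,1]]]'
python3 d.py "(631.5,63,42)"
python3 -m jog '[[[0,0,0,0,0,0,0],[0,0,0,0,0,0,0],[0,0,0,0,0,0,0],[0,0,0,0,0,0,0],[0,0,0,0,0,0,0],[0,0,0,0,0,0,0],[0,0,0,0,0,0,0]]]' 40
```

```text
time: 11.58
tool_pos: [631.8, 62.8, 42.0]
tcp_rot: [-180.0, 0.0, 80.7]
ft_force: [0.6, -0.6, -0.3]
finger_gap: 85.3
t 11.6 p [631.8  62.8  42. ] rot [-1.7998e+02  1.0000e-02  8.0670e+01] F [ 0.6 -0.6 -0.3] gap 85.3
(631.5,63,42) -> [ 0.003 -0.007  0.001]
time: 12.45
tool_pos: [632.8, 62.6, 43.4]
tcp_rot: [179.9, -0.0, 80.6]
ft_force: [-0.7, -0.2, 5.5]
finger_gap: 47.5
```

```bash
python3 -m jog '[[[0,0,-0.2,0,0,0,0],[0,0,-0.5,0,0,0,0],[0,0,-0.6,0,0,0,0],[0.2,-0.03,-0.3,0,0,0,0],[0.5,-0.08,0,0,0,0,0],[0.8,-0.12,0,0,0,0,0],[0.9,-0.14,0,0,0,0,0],[0.9,-0.14,0,0,0,0,0],[0.7,-0.11,0,0,0,0,0],[0.41,-0.06,0,0,0,0,0]]]'
python3 -m jog '[[[0,0,0.4,0,0,0,0],[0,0,0.5,0,0,0,0],[0,0,0.3,0,0,0,0],[0,0,0.15,0,0,0,0],[0,0,0.1,0,0,0,0],[0,0,0.04,0,0,0,0],[0,0,0.0,0,0,0,0]]]'
python3 -m jog '[[[0,0,0.02,0,0,0,0],[0,0,0,0,0,0,0]]]'
```

```text
time: 13.7
tool_pos: [633.2, 288.0, 121.5]
tcp_rot: [-179.9, 0.0, 80.8]
ft_force: [-0.3, -0.7, -1.8]
finger_gap: 47.7
time: 14.58
tool_pos: [634.7, 285.8, 48.4]
tcp_rot: [180.0, -0.0, 80.7]
ft_force: [-0.1, 0.4, -2.1]
finger_gap: 47.9
time: 14.82
tool_pos: [634.7, 286.0, 47.5]
tcp_rot: [179.9, -0.0, 80.7]
ft_force: [0.7, 0.2, 0.0]
finger_gap: 47.8
```

```bash
python3 -m jog '[[[0,0,0.01,0,0,0,0],[0,0,0,0,0,0,0.65],[0,0,0,0,0,0,0.78],[0,0,0,0,0,0,0.78],[0,0,0,0,0,0,0.78],[0,0,-0.3,0,0,0,0.78],[0,0,-0.7,0,0,0,0.78],[0,0,-0.8,0,0,0,0.78],[-0.3,0.03,-0.6,0,0,0,1],[-0.6,0.06,-0.2,0,0,0,1]]]'
python3 -m jog '[[[-0.8,0.08,0,0,0,0,1],[-0.9,0.09,0,0,0,0,1],[-0.9,0.09,0,0,0,0,1],[-0.9,0.1,0,0,0,0,1],[-0.9,0.1,0,0,0,0,1],[-0.9,0.1,0,0,0,0,1],[-0.8,0.08,0,0,0,0,1],[-0.5,0.05,0,0,0,0,1],[-0.25,0.02,0,0,0,0,1],[0,0,0,0,0,0,1],[0,0,0,0,0,0,1]]]'
python3 d.py "(611.5,-102.8,56)"
```

```text
time: 16.08
tool_pos: [633.0, 241.6, 181.2]
tcp_rot: [179.7, -0.2, 80.8]
ft_force: [0.1, -0.3, -1.0]
finger_gap: 85.5
time: 17.45
tool_pos: [610.9, -102.1, 176.5]
tcp_rot: [180.0, -0.0, 80.7]
ft_force: [-0.5, 0.8, -0.5]
finger_gap: 85.5
t 17.4 p [ 610.9 -102.1  176.5] rot [ 1.7999e+02 -2.0000e-02  8.0700e+01] F [-0.5  0.8 -0.5] gap 85.5
(611.5,-102.8,56) -> [-0.014  0.013  2.41 ]
```

```bash
python3 -m jog '[[[-0.01,0.01,0.3,0,0,0,1],[0,0,0.6,0,0,0,1],[0,0,0.6,0,0,0,1],[0,0,0.45,0,0,0,1],[0,0,0.3,0,0,0,1],[0,0,0.2,0,0,0,1],[0,0,0.02,0,0,0,1],[0,0,0,0,0,0,1]]]'
python3 -m jog '[[[0,0,0,0,0,0,0],[0,0,0,0,0,0,0],[0,0,0,0,0,0,0],[0,0,0,0,0,0,0],[0,0,0,0,0,0,0],[0,0,0,0,0,0,0],[0,0,0,0,0,0,0]]]' 40
```

```text
time: 18.45
tool_pos: [611.9, -103.8, 53.7]
tcp_rot: [179.9, 0.0, 80.7]
ft_force: [-0.0, -0.7, 0.1]
finger_gap: 85.3
time: 19.32
tool_pos: [611.7, -103.9, 53.7]
tcp_rot: [179.9, 0.0, 80.7]
ft_force: [-1.9, 0.4, 6.8]
finger_gap: 51.3
```

```bash
python3 -m jog '[[[0,0,-0.2,0,0,0,0],[0,0,-0.5,0,0,0,0],[0,0,-0.7,0,0,0,0],[0,0,-0.4,0,0,0,0]]]'
python3 -m jog '[[[0.2,-0.14,0,0,0,0,0],[0.5,-0.33,0,0,0,0,0],[0.75,-0.5,0,0,0,0,0],[0.85,-0.57,0,0,0,0,0],[0.85,-0.57,0,0,0,0,0],[0.85,-0.57,0,0,0,0,0],[0.85,-0.57,0,0,0,0,0],[0.85,-0.57,0,0,0,0,0],[0.7,-0.47,0,0,0,0,0],[0.5,-0.33,0,0,0,0,0],[0.22,-0.15,0,0,0,0,0],[0,0,0,0,0,0,0]]]'
python3 d.py "(434,286,59)"
python3 -m jog '[[[0,0,0.4,0,0,0,0],[0,0,0.5,0,0,0,0],[0,0,0.4,0,0,0,0],[0,0,0.2,0,0,0,0],[0,0,0.14,0,0,0,0],[0,0,0.05,0,0,0,0],[0,0,0,0,0,0,0]]]'
python3 -m jog '[[[0,0,0.02,0,0,0,0],[0,0,0,0,0,0,0]]]'
```

```text
time: 19.82
tool_pos: [612.0, -103.9, 145.1]
tcp_rot: [179.9, 0.0, 80.7]
ft_force: [0.9, 0.4, -2.0]
finger_gap: 50.9
time: 21.32
tool_pos: [432.6, 286.4, 141.6]
tcp_rot: [-179.9, 0.1, 80.7]
ft_force: [0.2, -0.3, -1.4]
finger_gap: 51.0
t 21.3 p [432.6 286.4 141.6] rot [-1.7992e+02  7.0000e-02  8.0750e+01] F [ 0.2 -0.3 -1.4] gap 51.0
(434,286,59) -> [-0.002  0.032  1.652]
time: 22.2
tool_pos: [434.0, 286.4, 58.7]
tcp_rot: [180.0, -0.0, 80.7]
ft_force: [-0.0, -0.5, -0.8]
finger_gap: 51.2
time: 22.45
tool_pos: [434.0, 286.5, 57.7]
tcp_rot: [180.0, -0.0, 80.7]
ft_force: [-0.3, 0.4, -1.5]
finger_gap: 50.9
```

```bash
python3 -m jog '[[[0,0,0.01,0,0,0,0],[0,0,0,0,0,0,0]]]'
python3 -m jog '[[[0,0,0,0,0,0,0.7],[0,0,0,0,0,0,0.8],[0,0,0,0,0,0,0.8],[0,0,0,0,0,0,0.8],[0,0,-0.3,0,0,0,0.8],[0,0,-0.7,0,0,0,0.8],[0,0,-0.8,0,0,0,0.8],[0,0,-0.6,0,0,0,1],[0,0,-0.2,0,0,0,1]]]'
python3 d.py "(607.5,-19.5,176)"; python3 - <<'E'
from h import *
im,d,p=snap("scene"); save(im,"s1.png",1.25); np.savez("s1.npz",im=im,d=d,**p)
E
```

```text
time: 22.7
tool_pos: [434.0, 286.6, 57.7]
tcp_rot: [180.0, -0.0, 80.7]
ft_force: [-3.3, -0.9, 5.5]
finger_gap: 51.5
time: 23.82
tool_pos: [435.0, 287.0, 190.2]
tcp_rot: [179.8, -0.2, 80.7]
ft_force: [0.2, -0.2, 0.2]
finger_gap: 85.1
t 23.8 p [435.  287.  190.2] rot [ 1.7977e+02 -1.7000e-01  8.0650e+01] F [ 0.2 -0.2  0.2] gap 85.1
(607.5,-19.5,176) -> [-5.49   4.398  0.286]
```

View pics/s1.png

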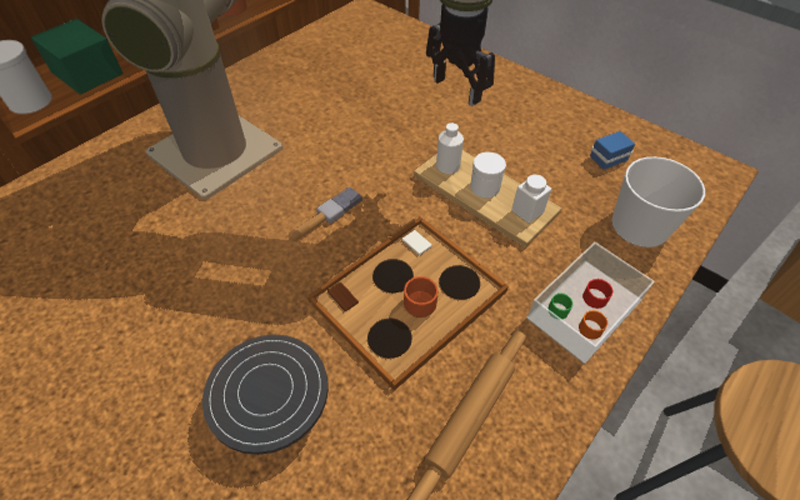

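All three containers stand on the board, the mats are bare and the pot (421,296) hasn't moved. Next is the pot.

```bash
python3 -m jog '[[[-0.2,0.16,0,0,0,0,1],[-0.5,0.4,0,0,0,0,1],[-0.7,0.56,0,0,0,0,1],[-0.7,0.56,0,0,0,0,1],[-0.7,0.56,0,0,0,0,1],[-0.7,0.56,0,0,0,0,1],[-0.7,0.56,0,0,0,0,1],[-0.65,0.52,0,0,0,0,1],[-0.4,0.32,0,0,0,0,1],[-0.24,0.2,0,0,0,0,1],[0,0,0,0,0,0,1],[0,0,0,0,0,0,1]]]'
timeout 60 python3 - <<'E'
from h import *
from scipy import ndimage as ni
from scipy.optimize import least_squares
im,d,p=snap("wrist"); np.savez("w3.npz",im=im,d=d,**p)
for f in ("s1","w3"):
    z=np.load(f+".npz"); W=world(z,z["d"]); X,Y,Z=np.moveaxis(W,-1,0); hsv=cv2.cvtColor(z["im"],cv2.COLOR_RGB2HSV).astype(int)
    for c in ((533,-4),(631.5,63),(611.5,-103)):
        m=(hsv[...,2]<75)&(Z>8)&(Z<20)&(np.hypot(X-c[0],Y-c[1])<45)&~((hsv[...,1]>150)&(hsv[...,2]>60)); q=W[m][:,:2]
        if len(q)>50: print(f,c,len(q),cv2.minEnclosingCircle(q.astype(np.float32)),q.mean(0).round(1))
    q=W[(hsv[...,0]<14)&(Z>52)&(Z<64)&(np.hypot(X-608,Y+19)<40)]
    print(f,"pot",len(q),((q.min(0)+q.max(0))/2).round(1),(q.max(0)-q.min(0)).round(1))
E
python3 d.py "(607.5,-19.5,26)"
```

```text
time: 25.38
tool_pos: [605.8, -19.2, 186.7]
tcp_rot: [-180.0, -0.0, 80.7]
ft_force: [0.7, -0.0, 0.0]
finger_gap: 85.6
s1 (533, -4) 631 ((532.4852905273438, -4.7793731689453125), 36.74519348144531) [531.1  -6. ]
s1 (631.5, 63) 678 ((631.9327392578125, 63.29550552368164), 36.508480072021484) [632.9  62.3]
s1 (611.5, -103) 858 ((610.6658935546875, -103.03768920898438), 36.575584411621094) [ 611.6 -104.2]
s1 pot 208 [607.9 -19.6  57.2] [56.6 58.7 10.1]
w3 (533, -4) 4395 ((531.5538940429688, -3.5712733268737793), 36.82372283935547) [531.9  -2.2]
w3 (631.5, 63) 5420 ((631.4998168945312, 64.49295806884766), 36.41410827636719) [631.7  65.3]
w3 (611.5, -103) 3554 ((610.2034912109375, -101.84270477294922), 36.7751579284668) [ 610.6 -101.2]
w3 pot 1041 [607.5 -19.3  55.5] [56.8 57.4  7. ]
t 25.4 p [605.8 -19.  186.8] rot [-1.7999e+02 -2.0000e-02  8.0730e+01] F [ 0.9 -0.  -0.3] gap 85.3
(607.5,-19.5,26) -> [-0.005  0.035  3.216]
```

```bash
python3 -m jog '[[[0,0.035,0.4,0,0,0,1],[0,0,0.7,0,0,0,1],[0,0,0.8,0,0,0,1],[0,0,0.6,0,0,0,1],[0,0,0.4,0,0,0,1],[0,0,0.2,0,0,0,1],[0,0,0.1,0,0,0,1],[0,0,0,0,0,0,1]]]'
python3 -m jog '[[[0,0,0,0,0,0,0],[0,0,0,0,0,0,0],[0,0,0,0,0,0,0],[0,0,0,0,0,0,0],[0,0,0,0,0,0,0],[0,0,0,0,0,0,0],[0,0,0,0,0,0,0]]]' 30
python3 -m jog '[[[0,0,-0.2,0,0,0,0],[0,0,-0.5,0,0,0,0],[0,0,-0.7,0,0,0,0],[0,0,-0.6,0,0,0,0],[0,0,-0.2,0,0,0,0]]]'
python3 d.py "(546,-303,130)"
```

```text
time: 26.42
tool_pos: [608.5, -20.6, 27.4]
tcp_rot: [179.9, -0.0, 80.7]
ft_force: [-0.5, -1.0, -0.1]
finger_gap: 85.4
time: 27.3
tool_pos: [608.9, -20.7, 28.2]
tcp_rot: [179.9, -0.0, 80.7]
ft_force: [-1.1, -0.1, 6.3]
finger_gap: 58.2
time: 27.92
tool_pos: [609.4, -20.7, 139.7]
tcp_rot: [179.8, -0.0, 80.7]
ft_force: [0.5, 0.9, -1.0]
finger_gap: 57.6
t 27.9 p [609.4 -20.7 139.7] rot [ 1.7976e+02 -1.0000e-02  8.0660e+01] F [ 0.5  0.9 -1. ] gap 57.6
(546,-303,130) -> [-5.777 -0.334  0.192]
```

```bash
python3 -m jog '[[[-0.2,-0.01,0,0,0,0,0],[-0.5,-0.03,0,0,0,0,0],[-0.8,-0.05,0,0,0,0,0],[-0.9,-0.05,0,0,0,0,0],[-0.9,-0.05,0,0,0,0,0],[-0.9,-0.05,0,0,0,0,0],[-0.8,-0.05,0,0,0,0,0],[-0.5,-0.03,0,0,0,0,0],[-0.29,-0.01,0,0,0,0,0],[0,0,0,0,0,0,0],[0,0,0,0,0,0,0]]]'
python3 d.py "(546,-304,79)"
```

```text
time: 29.3
tool_pos: [544.6, -302.5, 136.2]
tcp_rot: [-180.0, -0.0, 80.7]
ft_force: [-0.2, 0.5, -0.9]
finger_gap: 57.5
t 29.3 p [ 544.6 -302.5  136.2] rot [-1.7995e+02 -4.0000e-02  8.0690e+01] F [-0.2  0.5 -0.9] gap 57.5
(546,-304,79) -> [-0.025  0.033  1.144]
```

```bash
python3 -m jog '[[[-0.02,0.03,0.3,0,0,0,0],[0,0,0.4,0,0,0,0],[0,0,0.25,0,0,0,0],[0,0,0.1,0,0,0,0],[0,0,0.07,0,0,0,0],[0,0,0,0,0,0,0]]]'
python3 -m jog '[[[0,0,0.02,0,0,0,0],[0,0,0,0,0,0,0]]]'
python3 -m jog '[[[0,0,0.015,0,0,0,0],[0,0,0,0,0,0,0]]]'
```

```text
time: 30.05
tool_pos: [546.1, -304.9, 81.0]
tcp_rot: [180.0, 0.0, 80.7]
ft_force: [0.7, 0.2, -0.6]
finger_gap: 57.9
time: 30.3
tool_pos: [546.2, -305.0, 80.2]
tcp_rot: [180.0, 0.0, 80.6]
ft_force: [0.4, 0.2, -1.3]
finger_gap: 57.8
time: 30.55
tool_pos: [545.9, -304.8, 79.1]
tcp_rot: [180.0, 0.0, 80.6]
ft_force: [-0.3, 0.4, 0.1]
finger_gap: 57.7
```

```bash
python3 -m jog '[[[0,0,0.015,0,0,0,0],[0,0,0,0,0,0,0]]]'
python3 -m jog '[[[0,0,0.01,0,0,0,0],[0,0,0,0,0,0,0]]]'
```

```text
time: 30.8
tool_pos: [545.9, -304.8, 78.3]
tcp_rot: [180.0, -0.0, 80.7]
ft_force: [-0.4, -0.5, -0.2]
finger_gap: 58.0
time: 31.05
tool_pos: [546.0, -304.8, 78.2]
tcp_rot: [180.0, 0.0, 80.7]
ft_force: [-1.6, 0.8, 4.7]
finger_gap: 57.8
```

```bash
python3 -m jog '[[[0,0,0,0,0,0,0.85],[0,0,0,0,0,0,1],[0,0,0,0,0,0,1],[0,0,0,0,0,0,1],[0,0,-0.3,0,0,0,1],[0,0,-0.6,0,0,0,1],[0,0,-0.7,0,0,0,1],[0,0,-0.6,0,0,0,1],[0,0,-0.3,0,0,0,1],[0,0,0,0,0,0,1]]]' 40
python3 d.py "(434,286.3,190)"; python3 - <<'E'
from h import *
im,d,p=snap("wrist"); save(im,"w4.png",1)
z=dict(im=im,d=d,**p);W=world(z,d);X,Y,Z=np.moveaxis(W,-1,0);h=cv2.cvtColor(im,cv2.COLOR_RGB2HSV)
q=W[(h[...,0]<14)&(h[...,1]>100)&(Z>102)&(Z<114)&(np.hypot(X-546,Y+303)<50)]; print(len(q),(q.min(0)+q.max(0))/2,q.max(0)-q.min(0))
E
```

```text
time: 32.3
tool_pos: [546.7, -305.2, 204.5]
tcp_rot: [179.8, 0.1, 80.7]
ft_force: [-0.3, 0.2, -0.6]
finger_gap: 85.5
t 32.3 p [ 546.7 -305.2  204.5] rot [1.7984e+02 7.0000e-02 8.0660e+01] F [-0.3  0.2 -0.6] gap 85.5
(434,286.3,190) -> [11.308 -4.145  0.265]
1322 [ 546.08002767 -303.54600201  105.53696506] [57.01408567 57.22197454  7.00170866]
```

View pics/w4.png

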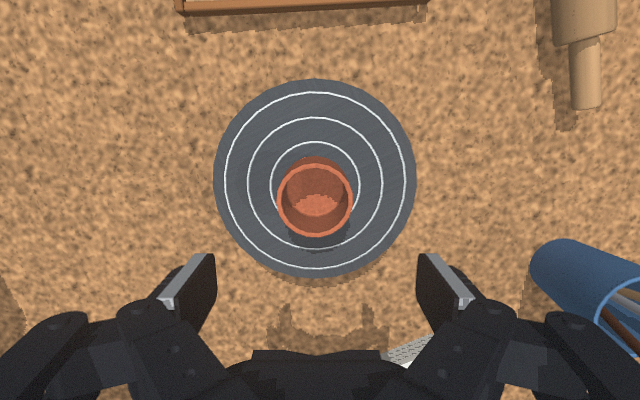

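The pot stands at the centre of the wheel (315,200 among the rings), measured at (546.1, -303.5). Next I'll fetch the bottle.

```bash
python3 -m jog '[[[0.2,-0.07,0,0,0,0,0.85],[0.5,-0.18,0,0,0,0,0.85],[0.9,-0.33,0,0,0,0,0.85],[1,-0.37,0,0,0,0,0.85],[1,-0.37,0,0,0,0,0.85],[1,-0.37,0,0,0,0,0.85],[1,-0.37,0,0,0,0,0.85],[1,-0.37,0,0,0,0,0.85],[1,-0.37,0,0,0,0,0.85],[1,-0.37,0,0,0,0,0.85],[1,-0.37,0,0,0,0,0.85],[0.8,-0.29,0,0,0,0,0.85]]]'
python3 -m jog '[[[0.6,-0.22,0,0,0,0,0.85],[0.3,-0.1,0,0,0,0,0.85],[0,0,0,0,0,0,0.85],[0,0,0,0,0,0,0.85]]]'
python3 d.py "(434,286.3,57)"
```

```text
time: 33.85
tool_pos: [439.4, 241.4, 201.3]
tcp_rot: [-179.9, 0.1, 80.7]
ft_force: [0.1, -0.0, -1.1]
finger_gap: 72.3
time: 34.35
tool_pos: [433.0, 285.4, 202.4]
tcp_rot: [-180.0, 0.1, 80.6]
ft_force: [-0.6, 0.5, 0.4]
finger_gap: 72.8
t 34.4 p [433.  285.4 202.4] rot [-1.7998e+02  5.0000e-02  8.0620e+01] F [-0.6  0.5  0.4] gap 72.8
(434,286.3,57) -> [0.023 0.018 2.908]
```

```bash
python3 -m jog '[[[0.02,0.02,0.4,0,0,0,0.85],[0,0,0.7,0,0,0,0.85],[0,0,0.7,0,0,0,0.85],[0,0,0.5,0,0,0,0.85],[0,0,0.3,0,0,0,0.85],[0,0,0.2,0,0,0,0.85],[0,0,0.1,0,0,0,0.85],[0,0,0,0,0,0,0.85]]]'
python3 d.py
python3 -m jog '[[[0,0,0,0,0,0,0],[0,0,0,0,0,0,0],[0,0,0,0,0,0,0],[0,0,0,0,0,0,0],[0,0,0,0,0,0,0],[0,0,0,0,0,0,0]]]' 40
python3 -m jog '[[[0,0,-0.2,0,0,0,0],[0,0,-0.5,0,0,0,0],[0,0,-0.7,0,0,0,0],[0,0,-0.4,0,0,0,0],[0,0,0,0,0,0,0]]]'
python3 d.py "(611.5,-104,140)"
```

```text
time: 35.35
tool_pos: [434.4, 287.3, 58.2]
tcp_rot: [180.0, -0.0, 80.7]
ft_force: [1.3, -0.0, -0.1]
finger_gap: 72.8
t 35.4 p [434.4 287.3  58.2] rot [ 1.7997e+02 -2.0000e-02  8.0650e+01] F [ 1.3 -0.  -0.1] gap 72.8
time: 36.1
tool_pos: [434.8, 287.7, 58.9]
tcp_rot: [179.9, -0.1, 80.7]
ft_force: [-1.7, 0.4, 5.7]
finger_gap: 51.2
time: 36.72
tool_pos: [435.3, 287.9, 150.0]
tcp_rot: [179.8, -0.1, 80.7]
ft_force: [-0.6, 0.1, -1.9]
finger_gap: 51.2
t 36.7 p [435.3 287.9 150. ] rot [ 1.7982e+02 -1.3000e-01  8.0660e+01] F [-0.6  0.1 -1.9] gap 51.2
(611.5,-104,140) -> [-7.162  4.749  0.198]
```

```bash
python3 -m jog '[[[-0.2,0.14,0,0,0,0,0],[-0.5,0.33,0,0,0,0,0],[-0.75,0.5,0,0,0,0,0],[-0.85,0.57,0,0,0,0,0],[-0.85,0.57,0,0,0,0,0],[-0.85,0.57,0,0,0,0,0],[-0.85,0.57,0,0,0,0,0],[-0.85,0.56,0,0,0,0,0],[-0.7,0.46,0,0,0,0,0],[-0.5,0.33,0,0,0,0,0],[-0.24,0.15,0,0,0,0,0],[0,0,0,0,0,0,0]]]'
python3 -m jog '[[[0,0,0,0,0,0,0],[0,0,0,0,0,0,0]]]'
python3 d.py "(611.5,-103,54.9)"
```

```text
time: 38.22
tool_pos: [609.7, -104.2, 146.5]
tcp_rot: [-179.9, -0.0, 80.6]
ft_force: [-0.0, 0.1, -1.5]
finger_gap: 51.2
time: 38.48
tool_pos: [610.2, -102.4, 147.8]
tcp_rot: [-180.0, -0.0, 80.7]
ft_force: [0.4, 0.1, -1.8]
finger_gap: 50.8
t 38.5 p [ 610.2 -102.4  147.8] rot [-1.7999e+02 -1.0000e-02  8.0730e+01] F [ 0.4  0.1 -1.8] gap 50.8
(611.5,-103,54.9) -> [-0.008  0.027  1.858]
```

```bash
python3 -m jog '[[[0,0.01,0.4,0,0,0,0],[0,0,0.6,0,0,0,0],[0,0,0.4,0,0,0,0],[0,0,0.25,0,0,0,0],[0,0,0.12,0,0,0,0],[0,0,0.05,0,0,0,0],[0,0,0,0,0,0,0]]]'
python3 -m jog '[[[0,0,0.02,0,0,0,0],[0,0,0,0,0,0,0]]]'
python3 -m jog '[[[0,0,0.015,0,0,0,0],[0,0,0,0,0,0,0]]]'
```

```text
time: 39.35
tool_pos: [611.5, -103.8, 57.5]
tcp_rot: [179.9, 0.0, 80.6]
ft_force: [-0.1, -0.1, -1.3]
finger_gap: 51.1
time: 39.6
tool_pos: [611.2, -103.8, 56.2]
tcp_rot: [180.0, 0.0, 80.7]
ft_force: [-0.5, -0.4, -1.4]
finger_gap: 50.9
time: 39.85
tool_pos: [610.9, -103.7, 55.0]
tcp_rot: [-180.0, 0.0, 80.7]
ft_force: [-0.9, 0.3, -1.6]
finger_gap: 50.9
```

```bash
python3 -m jog '[[[0,0,0.015,0,0,0,0],[0,0,0,0,0,0,0]]]'
python3 -m jog '[[[0,0,0.01,0,0,0,0],[0,0,0,0,0,0,0]]]'
```

```text
time: 40.1
tool_pos: [611.0, -103.7, 54.9]
tcp_rot: [180.0, 0.0, 80.7]
ft_force: [-4.0, 0.2, 4.7]
finger_gap: 50.9
time: 40.35
tool_pos: [611.0, -103.7, 54.9]
tcp_rot: [180.0, 0.0, 80.7]
ft_force: [-6.1, 0.9, 8.3]
finger_gap: 51.1
```

```bash
python3 -m jog '[[[0,0,-0.015,0,0,0,0],[0,0,0,0,0,0,0.7],[0,0,0,0,0,0,0.85],[0,0,0,0,0,0,0.85],[0,0,0,0,0,0,0.85],[0,0,-0.3,0,0,0,0.85],[0,0,-0.7,0,0,0,0.85],[0,0,-0.8,0,0,0,0.85],[0,0,-0.6,0,0,0,0.85],[0,0,-0.2,0,0,0,0.85]]]'
python3 d.py "(634.5,286,180)"
```

```text
time: 41.6
tool_pos: [612.6, -104.1, 188.5]
tcp_rot: [179.7, 0.0, 80.7]
ft_force: [-0.3, 0.1, 0.1]
finger_gap: 72.6
t 41.6 p [ 612.6 -104.1  188.5] rot [1.7969e+02 3.0000e-02 8.0650e+01] F [-0.3  0.1  0.1] gap 72.6
(634.5,286,180) -> [ 7.769 -0.835  0.161]
```

```bash
python3 -m jog '[[[0.2,-0.02,0,0,0,0,0.8],[0.6,-0.06,0,0,0,0,0.8],[0.9,-0.1,0,0,0,0,0.8],[0.95,-0.1,0,0,0,0,0.8],[0.95,-0.1,0,0,0,0,0.8],[0.95,-0.1,0,0,0,0,0.8],[0.95,-0.1,0,0,0,0,0.8],[0.9,-0.1,0,0,0,0,0.8],[0.7,-0.08,0,0,0,0,0.8],[0.45,-0.05,0,0,0,0,0.8],[0.22,-0.03,0,0,0,0,0.8],[0,0,0,0,0,0,0.8]]]'
python3 -m jog '[[[0,0,0,0,0,0,0.8],[0,0,0,0,0,0,0.8]]]'
python3 d.py "(634.5,286,46)"
```

```text
time: 43.1
tool_pos: [632.4, 286.5, 183.9]
tcp_rot: [-180.0, 0.0, 80.7]
ft_force: [0.3, 0.4, -1.0]
finger_gap: 68.2
time: 43.35
tool_pos: [632.9, 285.3, 184.7]
tcp_rot: [180.0, 0.0, 80.6]
ft_force: [-0.5, 0.9, -0.8]
finger_gap: 68.5
t 43.4 p [632.9 285.3 184.7] rot [179.98   0.    80.57] F [-0.5  0.9 -0.8] gap 68.5
(634.5,286,46) -> [0.018 0.028 2.775]
```

```bash
python3 -m jog '[[[0.01,0.02,0.4,0,0,0,0.8],[0,0,0.7,0,0,0,0.8],[0,0,0.65,0,0,0,0.8],[0,0,0.45,0,0,0,0.8],[0,0,0.3,0,0,0,0.8],[0,0,0.18,0,0,0,0.8],[0,0,0.08,0,0,0,0.8],[0,0,0,0,0,0,0.8]]]'
python3 d.py
python3 -m jog '[[[0,0,0,0,0,0,0],[0,0,0,0,0,0,0],[0,0,0,0,0,0,0],[0,0,0,0,0,0,0],[0,0,0,0,0,0,0],[0,0,0,0,0,0,0]]]' 40
python3 -m jog '[[[0,0,-0.2,0,0,0,0],[0,0,-0.5,0,0,0,0],[0,0,-0.6,0,0,0,0],[0,0,-0.3,0,0,0,0],[0,0,0,0,0,0,0]]]'
python3 d.py "(632,63,130)"
```

```text
time: 44.35
tool_pos: [634.1, 287.0, 47.2]
tcp_rot: [179.9, -0.0, 80.7]
ft_force: [0.7, 0.5, 0.2]
finger_gap: 67.9
t 44.4 p [634.1 287.   47.2] rot [ 1.7995e+02 -3.0000e-02  8.0660e+01] F [0.7 0.5 0.2] gap 67.9
time: 45.1
tool_pos: [634.5, 287.1, 47.8]
tcp_rot: [179.9, -0.1, 80.7]
ft_force: [0.6, 0.0, 5.8]
finger_gap: 47.3
time: 45.72
tool_pos: [634.4, 287.1, 128.0]
tcp_rot: [179.9, -0.1, 80.7]
ft_force: [-0.7, -0.5, -1.1]
finger_gap: 47.4
t 45.7 p [634.4 287.1 128. ] rot [ 1.7988e+02 -7.0000e-02  8.0660e+01] F [-0.7 -0.5 -1.1] gap 47.4
(632,63,130) -> [-4.431  0.679 -0.044]
```

```bash
python3 -m jog '[[[-0.2,0.03,0,0,0,0,0],[-0.5,0.08,0,0,0,0,0],[-0.8,0.12,0,0,0,0,0],[-0.9,0.14,0,0,0,0,0],[-0.8,0.12,0,0,0,0,0],[-0.6,0.1,0,0,0,0,0],[-0.4,0.06,0,0,0,0,0],[-0.21,0.03,0,0,0,0,0],[0,0,0,0,0,0,0],[0,0,0,0,0,0,0]]]'
python3 d.py "(632,63.5,43.8)"
python3 -m jog '[[[0,0,0.4,0,0,0,0],[0,0,0.5,0,0,0,0],[0,0,0.35,0,0,0,0],[0,0,0.2,0,0,0,0],[0,0,0.1,0,0,0,0],[0,0,0.04,0,0,0,0],[0,0,0,0,0,0,0]]]'
python3 -m jog '[[[0,0,0.02,0,0,0,0],[0,0,0,0,0,0,0]]]'
python3 -m jog '[[[0,0,0.015,0,0,0,0],[0,0,0,0,0,0,0]]]'
```

```text
time: 46.98
tool_pos: [631.4, 64.7, 126.5]
tcp_rot: [-180.0, -0.0, 80.7]
ft_force: [0.4, 0.2, -3.0]
finger_gap: 47.5
t 47.0 p [631.4  64.7 126.5] rot [-1.7999e+02 -2.0000e-02  8.0700e+01] F [ 0.4  0.2 -3. ] gap 47.5
(632,63.5,43.8) -> [-0.022  0.016  1.654]
time: 47.85
tool_pos: [631.9, 63.7, 47.7]
tcp_rot: [179.9, -0.0, 80.7]
ft_force: [-1.1, 0.2, -1.5]
finger_gap: 47.8
time: 48.1
tool_pos: [631.6, 63.7, 46.4]
tcp_rot: [180.0, -0.0, 80.7]
ft_force: [-0.8, 0.5, -3.1]
finger_gap: 47.6
time: 48.35
tool_pos: [631.4, 63.7, 45.3]
tcp_rot: [-180.0, 0.0, 80.7]
ft_force: [-0.2, -0.2, -2.1]
finger_gap: 47.7
```

```bash
python3 -m jog '[[[0,0,0.02,0,0,0,0],[0,0,0,0,0,0,0]]]'
python3 -m jog '[[[0,0,0.015,0,0,0,0],[0,0,0,0,0,0,0]]]'
```

```text
time: 48.6
tool_pos: [631.3, 63.7, 44.1]
tcp_rot: [-180.0, 0.0, 80.7]
ft_force: [-0.6, 0.1, -1.4]
finger_gap: 47.9
time: 48.85
tool_pos: [631.5, 63.7, 43.7]
tcp_rot: [180.0, 0.0, 80.7]
ft_force: [-0.8, 0.1, 1.0]
finger_gap: 47.7
```

```bash
python3 -m jog '[[[0,0,0,0,0,0,0.7],[0,0,0,0,0,0,0.85],[0,0,0,0,0,0,0.85],[0,0,0,0,0,0,0.85],[0,0,-0.3,0,0,0,0.85],[0,0,-0.7,0,0,0,0.85],[0,0,-0.8,0,0,0,0.85],[0,0,-0.6,0,0,0,1],[0,0,-0.2,0,0,0,1]]]'
python3 d.py "(533,286,180)"
```

```text
time: 49.98
tool_pos: [633.1, 63.8, 177.5]
tcp_rot: [179.7, -0.1, 80.7]
ft_force: [-0.4, -0.1, -0.0]
finger_gap: 85.2
t 50.0 p [633.1  63.8 177.5] rot [ 1.7969e+02 -6.0000e-02  8.0660e+01] F [-0.4 -0.1 -0. ] gap 85.2
(533,286,180) -> [ 4.06  -2.697 -0.06 ]
```

```bash
python3 -m jog '[[[0.25,-0.16,0,0,0,0,1],[0.6,-0.39,0,0,0,0,1],[0.8,-0.53,0,0,0,0,1],[0.8,-0.53,0,0,0,0,1],[0.8,-0.53,0,0,0,0,1],[0.5,-0.34,0,0,0,0,1],[0.3,-0.2,0,0,0,0,1],[0,0,0,0,0,0,1],[0,0,0,0,0,0,1]]]'
python3 d.py "(533,286,56)"
python3 - <<'E'
from h import *
im,d,p=snap("wrist"); z=dict(im=im,d=d,**p);W=world(z,d);X,Y,Z=np.moveaxis(W,-1,0);h=cv2.cvtColor(im,cv2.COLOR_RGB2HSV)
q=W[(h[...,1]<60)&(Z>82)&(Z<94)&(np.hypot(X-533,Y-286)<50)]; print(len(q),(q.min(0)+q.max(0))/2,q.max(0)-q.min(0))
E
```

```text
time: 51.1
tool_pos: [532.3, 284.4, 173.0]
tcp_rot: [-180.0, 0.0, 80.6]
ft_force: [-0.5, -0.4, 0.3]
finger_gap: 85.0
t 51.1 p [532.3 284.4 173. ] rot [-1.7998e+02  5.0000e-02  8.0620e+01] F [-0.5 -0.4  0.3] gap 85.0
(533,286,56) -> [0.036 0.009 2.341]
5952 [531.55795129 286.34640219  85.77573838] [63.10850244 63.04206004  7.42939714]
```

```bash
python3 -m jog '[[[0.01,0,0.3,0,0,0,1],[0,0,0.6,0,0,0,1],[0,0,0.6,0,0,0,1],[0,0,0.4,0,0,0,1],[0,0,0.25,0,0,0,1],[0,0,0.15,0,0,0,1],[0,0,0.04,0,0,0,1],[0,0,0,0,0,0,1]]]'
python3 -m jog '[[[0,0,0,0,0,0,0],[0,0,0,0,0,0,0],[0,0,0,0,0,0,0],[0,0,0,0,0,0,0],[0,0,0,0,0,0,0]]]' 40
python3 -m jog '[[[0,0,-0.2,0,0,0,0],[0,0,-0.5,0,0,0,0],[0,0,-0.6,0,0,0,0],[0,0,-0.3,0,0,0,0],[0,0,0,0,0,0,0]]]'
python3 d.py "(533,-4,134)"
```

```text
time: 52.15
tool_pos: [532.7, 286.0, 57.3]
tcp_rot: [179.9, -0.0, 80.7]
ft_force: [-0.4, 0.7, -0.1]
finger_gap: 85.8
time: 52.78
tool_pos: [532.8, 286.1, 57.7]
tcp_rot: [179.9, -0.1, 80.7]
ft_force: [-0.9, 0.1, 5.6]
finger_gap: 62.3
time: 53.4
tool_pos: [532.9, 286.1, 137.8]
tcp_rot: [179.9, -0.1, 80.7]
ft_force: [-0.1, -0.5, -2.4]
finger_gap: 62.5
t 53.4 p [532.9 286.1 137.8] rot [ 1.7988e+02 -8.0000e-02  8.0660e+01] F [-0.1 -0.5 -2.4] gap 62.5
(533,-4,134) -> [-5.726  0.943  0.071]
```

```bash
python3 -m jog '[[[-0.2,0.03,0,0,0,0,0],[-0.5,0.08,0,0,0,0,0],[-0.8,0.13,0,0,0,0,0],[-0.9,0.15,0,0,0,0,0],[-0.9,0.15,0,0,0,0,0],[-0.9,0.15,0,0,0,0,0],[-0.8,0.13,0,0,0,0,0],[-0.5,0.08,0,0,0,0,0],[-0.23,0.04,0,0,0,0,0],[0,0,0,0,0,0,0],[0,0,0,0,0,0,0]]]'
python3 d.py "(533,-4,53.7)"
python3 -m jog '[[[0,0,0.4,0,0,0,0],[0,0,0.5,0,0,0,0],[0,0,0.35,0,0,0,0],[0,0,0.2,0,0,0,0],[0,0,0.1,0,0,0,0],[0,0,0.05,0,0,0,0],[0,0,0,0,0,0,0]]]'
python3 -m jog '[[[0,0,0.02,0,0,0,0],[0,0,0,0,0,0,0]]]'
python3 -m jog '[[[0,0,0.015,0,0,0,0],[0,0,0,0,0,0,0]]]'
```

```text
time: 54.78
tool_pos: [531.8, -3.7, 136.2]
tcp_rot: [-180.0, -0.0, 80.7]
ft_force: [0.2, 0.2, -2.3]
finger_gap: 63.1
t 54.8 p [531.8  -3.7 136.2] rot [-1.7996e+02 -2.0000e-02  8.0690e+01] F [ 0.2  0.2 -2.3] gap 63.1
(533,-4,53.7) -> [-0.003  0.026  1.649]
time: 55.65
tool_pos: [532.4, -4.6, 57.0]
tcp_rot: [180.0, -0.0, 80.7]
ft_force: [-0.3, 0.2, -1.9]
finger_gap: 62.7
time: 55.9
tool_pos: [532.2, -4.6, 55.8]
tcp_rot: [180.0, 0.0, 80.7]
ft_force: [-0.1, 0.5, -3.2]
finger_gap: 62.6
time: 56.15
tool_pos: [532.0, -4.6, 54.8]
tcp_rot: [-180.0, 0.0, 80.6]
ft_force: [-0.2, 0.1, -2.2]
finger_gap: 62.5
```

```bash
python3 -m jog '[[[0,0.01,0.015,0,0,0,0],[0,0,0,0,0,0,0]]]'
python3 -m jog '[[[0,0,0.01,0,0,0,0],[0,0,0,0,0,0,0]]]'
```

```text
time: 56.4
tool_pos: [532.5, -4.6, 54.0]
tcp_rot: [-180.0, 0.0, 80.7]
ft_force: [-0.3, 0.6, -0.9]
finger_gap: 62.9
time: 56.65
tool_pos: [532.5, -4.7, 53.7]
tcp_rot: [180.0, 0.0, 80.7]
ft_force: [-1.2, -0.8, -0.6]
finger_gap: 63.1
```

Next I'll settle it the last fraction of a millimetre, release, go up and back, then check.

```bash
python3 -m jog '[[[0,0,0.01,0,0,0,0],[0,0,0,0,0,0,0]]]'
python3 -m jog '[[[0,0,0,0,0,0,0.85],[0,0,0,0,0,0,1],[0,0,0,0,0,0,1],[0,0,0,0,0,0,1],[0,0,-0.3,0,0,0,1],[0,0,-0.7,0,0,0,1],[0,0,-0.8,0,0,0,1],[0,0,-0.8,0,0,0,1],[0,0,-0.8,0,0,0,1],[0,-0.3,-0.3,0,0,0,1],[0,-0.8,0,0,0,0,1],[0,-0.5,0,0,0,0,1]]]'
python3 -m jog '[[[0.5,0,0,0,0,0,1],[0.9,0,0,0,0,0,1],[0.9,0,0,0,0,0,1],[0.9,0,0,0,0,0,1],[0.9,0,0,0,0,0,1],[0.9,0,0,0,0,0,1],[0.5,0,0,0,0,0,1],[0,0,0,0,0,0,1],[0,0,0,0,0,0,1]]]'
timeout 60 python3 - <<'E'
from h import *
for n in("scene","side"):
    im,d,p=snap(n); save(im,n+"9.png",1.25)
    z0=np.load(n+"0.npz")
    for (zz,dd,ii) in ((z0,z0["d"],z0["im"]),(p,d,im)):
        W=world(zz,dd);X,Y,Z=np.moveaxis(W,-1,0);h=cv2.cvtColor(ii,cv2.COLOR_RGB2HSV); w=(h[...,1]<60)&(h[...,2]>90)
        for nm,c,lo,hi in(("squat",(533,-4),80,91),("sq",(631.5,63),95,106),("bot",(611.5,-103),114,126)):
            q=W[w&(Z>lo)&(Z<hi)&(np.hypot(X-c[0],Y-c[1])<45)]; print(n,nm,len(q),((q.min(0)+q.max(0))/2).round(1))
    q=W[(h[...,0]<14)&(h[...,1]>100)&(Z>102)&(Z<114)&(np.hypot(X-546,Y+303)<50)]; print("pot",len(q),(q.min(0)+q.max(0))/2)
E
python3 d.py
```

```text
time: 56.9
tool_pos: [532.6, -4.7, 53.7]
tcp_rot: [180.0, 0.0, 80.7]
ft_force: [-3.6, 0.2, 5.0]
finger_gap: 62.6
time: 58.4
tool_pos: [452.6, 8.6, 239.5]
tcp_rot: [179.9, -0.0, 80.7]
ft_force: [0.4, 0.4, -0.0]
finger_gap: 85.0
time: 59.52
tool_pos: [498.2, 279.2, 238.6]
tcp_rot: [180.0, 0.0, 80.7]
ft_force: [-0.6, -0.5, -0.0]
finger_gap: 85.3
scene squat 562 [533.7  -4.   84.1]
scene sq 215 [631.6  62.7  99.4]
scene bot 124 [ 611.2 -102.9  118.7]
scene squat 569 [533.5  -5.4  84.6]
scene sq 217 [631.9  62.2  99. ]
scene bot 128 [ 611.6 -103.9  118.5]
pot 310 [ 546.42478082 -304.06622007  107.30687534]
side squat 695 [533.1  -3.2  83.2]
side sq 262 [632.3  63.8  97.9]
side bot 92 [ 612.  -102.7  117.8]
side squat 692 [533.3  -5.1  83.2]
side sq 189 [629.5  63.1  98.1]
side bot 96 [ 611.9 -104.1  117.5]
pot 157 [ 545.94872357 -302.42225037  105.72693229]
t 59.6 p [498.3 278.8 238.5] rot [179.98   0.    80.6 ] F [ 0.5  0.1 -0.6] gap 85.6
```

View pics/scene9.png

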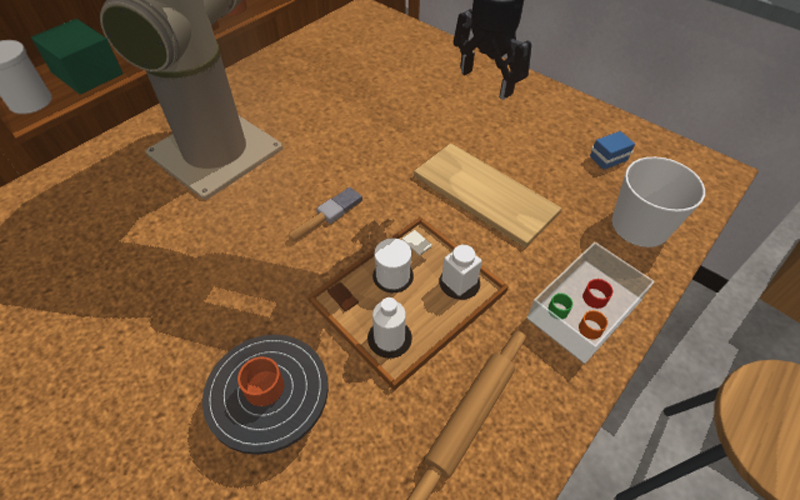

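The containers are all upright on their own mats, within about 2–3 mm of where they started. The pot stands at the wheel's centre (260,380) and the arm is clear, so I'm handing in.

```bash
python3 -c "
from bench import job; print(job.hand_in())"
```

```text
the job is handed in; nothing more can be done
None
```

I moved the squat jar, square jar and bottle onto the ware board, then stood the pot on the wheel. After that I put the bottle, square jar and squat jar back on the mats they came from. I handed in at about 60 s of the 138 s allowed; the hand-in itself gives no verdict.

**Last checks (scene and side cameras, compared with their first pictures):**
- **Containers:** all three are upright on their mats, each within about 2 mm of its start in most readings. The two cameras disagreed on the square jar: the side camera put it about 3 mm away, the scene camera under 1 mm. Both are well inside the 15 mm limit.
- **Pot:** upright, about 1 mm from the wheel's axis.
- **Gripper:** open and clear of everything.

While setting the squat jar down on the board I pressed it slightly, to about 19 N vertically. I eased off before letting go, and it stayed upright and in place. No check failed.

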